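Point and check before starting the tube mixer

ROBOT

A 6-joint arm with a two-finger parallel gripper is mounted at the origin on the work surface. World frame = base frame: x ahead of the robot, y to its left, z up, the work surface at z = 0. Lengths are in m, angles in degrees, forces in N, time in s.
With the tool pointing down it reaches from about 0.375 to 0.975 m from the base axis. Payload 3.8 kg.
Tool frame: the origin (TCP) lies midway between the tips of the shut fingers; the grasp point (between the pads) lies 19 mm behind it (tcp_to_grasp is the distance from the TCP to the grasp point, in m); z points along the fingers, x is the direction in which the jaws open and shut, and the axes are right-handed (so a half turn about z gives the same grasp; the last joint's range is limited). The gripper opens to 85 mm and grips with 20 to 120 N. Pads are 22 mm wide; open, the fingers measure 114 mm over their backs; the gripper's body (76 mm by 85 mm) begins 54 mm behind the grasp point. The pads swing forward as they close: fully open they stand 13 mm farther back than shut.
Start: joints at [-65.311, 15.12, 91.902, -0, 72.978, -2.114], TCP at [0.304, -0.602, 0.231] pointing down, gripper open.
Joint ranges: [-150.88, 150.88], [-54.13, 125.18], [17.81, 147.31], [-75.09, 255.09], [0, 152.58], [-146.25, 146.25]. Speed limits (degrees/s): [147.25, 147.25, 180, 180, 180, 180].

INTERFACE

Orientations are given as a 3x3 rotation matrix whose columns are the frame's x, y, z axes.
In Python, from cell import get_obs, capture, close_job, tcp_to_grasp gives the robot as it stands.
- The arm moves only by the tool play_rows, never from a script. Its argument "plan" is a list that holds one entry, the list of rows, each a list of 6 numbers: the shift along the tool's x, y, z in m, then the turn, a rotation vector about the tool's x, y, z in rad. In form: [[[tx, ty, tz, wx, wy, wz], ...]]. A call has 1 to 8 rows; each row is the pose to reach, as a shift and turn from the pose commanded when the call began, along the tool's axes at that moment; what a row does not reach only later rows make up. A row lasts 1/12 s, in which the tool goes at most 41.7 mm and 7.16 degrees, less where a joint would pass 70% of its speed; a pose out of reach is approached as far as the arm can. A call with a gripper value outside its range is refused whole. "grip" is the finger opening in m, from 0 to 0.0854, set as the call begins (left out, the last holds). The fingers move at their own pace and stop on an object; "grip_force" is the grip in N (left out, the last holds). Time passes only in rows, so rows that repeat a pose let the fingers close. It gives the time, the measured TCP pose, the force and the opening at its end, in the units of the state.
- get_obs(): the state, without advancing time (a new reading comes with each control period).
- capture(name): name is "scene" or "side" or "wrist"; returns a dict with "image" (400x640x3 uint8, red, green, blue), "mtx" (3x3 intrinsics, pixels), "xyz" and "rotation" of the camera in the world. Camera axes: x right, y down, z forward; pixel columns grow to the right and rows downward; lengths in m; the calibration is good to about 2 mm. A picture is of the moment at which its call begins. There is no depth.
- close_job(): hands the job in, once; it reports no verdict.
The state is a dict: "clock": time; "joints": joint angles; "joint_vel": joint speeds; "tau": joint torques, N m; "ee_pos": TCP position; "eef_rot": TCP orientation; "force": force on the tool from outside, world axes, zero at the start; "ft_torque": the same for the moment, N m; "gripper_width": opening from 0.0 (shut) to 1.0 (fully open).
Only numpy, scipy, OpenCV 4.12 (cv2) and the standard library are available. Lean on these libraries where they do the work, as an engineer would, in place of code of your own. Each camera call takes 0.05 s, during which the arm holds its last target.

TASK

Do the point-and-check before the mixer run: point straight down at the cap of the red-capped tube in the rack, fingertips two to three centimetres above its middle, and stay there for a good two seconds; then point in the same way at the cap of the amber bottle for a good two seconds. Then gently press the mixer's green start button down, let it come back up and move the hand clear. Touch no tube, bottle or rack, leave the red stop button alone, and disturb nothing else on the bench.

Things in the scene. Friction and masses are not known exactly. Their poses are not given: they have to be found in the camera images.
- cap_red (a point): centre of the top face of the red screw cap on a clear sample tube standing upright in the rack; cap 34 mm in diameter and 14 mm tall, tube 29 mm in diameter, 115 mm tall in all; z axis up along the tube. The tubes may stand in any of the occupied places, whose centres are 40 mm or more apart
- tube_red: the loose sample tube with the red cap, about 40 g; origin at the centre of its underside, 115 mm below the cap's top face. Not to be touched or lifted
- cap_blue (a point): centre of the top face of the blue screw cap on a clear sample tube standing upright in the rack; cap 34 mm in diameter and 14 mm tall, tube 29 mm in diameter, 115 mm tall in all; z axis up along the tube. The tubes may stand in any of the occupied places, whose centres are 40 mm or more apart
- tube_blue: the loose sample tube with the blue cap, about 40 g; origin at the centre of its underside, 115 mm below the cap's top face. Not to be touched or lifted
- cap_yellow (a point): centre of the top face of the yellow screw cap on a clear sample tube standing upright in the rack; cap 34 mm in diameter and 14 mm tall, tube 29 mm in diameter, 115 mm tall in all; z axis up along the tube. The tubes may stand in any of the occupied places, whose centres are 40 mm or more apart
- tube_yellow: the loose sample tube with the yellow cap, about 40 g; origin at the centre of its underside, 115 mm below the cap's top face. Not to be touched or lifted
- cap_green (a point): centre of the top face of the green screw cap on a clear sample tube standing upright in the rack; cap 34 mm in diameter and 14 mm tall, tube 29 mm in diameter, 115 mm tall in all; z axis up along the tube. The tubes may stand in any of the occupied places, whose centres are 40 mm or more apart
- tube_green: the loose sample tube with the green cap, about 40 g; origin at the centre of its underside, 115 mm below the cap's top face. Not to be touched or lifted
- top_amber (a point): centre of the top face of the cap of the reagent bottle of brown (amber) glass with a white cap; z axis up along the bottle
- bottle_amber: loose reagent bottle of brown (amber) glass with a white cap, 64 mm in diameter, 130 mm tall; origin at the centre of its underside. It stands upright on the bench. Not to be touched
- top_clear (a point): centre of the top face of the cap of the reagent bottle of clear glass with a blue cap; z axis up along the bottle
- bottle_clear: loose reagent bottle of clear glass with a blue cap, 64 mm in diameter, 130 mm tall; origin at the centre of its underside. It stands upright on the bench. Not to be touched
- top_white (a point): centre of the top face of the cap of the reagent bottle of white plastic with a red cap; z axis up along the bottle
- bottle_white: loose reagent bottle of white plastic with a red cap, 64 mm in diameter, 130 mm tall; origin at the centre of its underside. It stands upright on the bench. Not to be touched
- rack: white fixed tube rack, 92 x 132 mm and 64 mm tall, 2 x 3 places with four tubes in it; origin at the centre of its underside, y along the row of three. Not to be touched
- mixer: white bench-top tube mixer with a blue control panel on its top nearest the robot and an aluminium tube block behind it, 240 x 160 mm, panel surface 70 mm above the bench, block top 82 mm; fixed to the bench; origin at the centre of its underside, x pointing from the panel end to the block end
- start_top (a point): centre of the top face of the green start button on the mixer's panel (the left one seen from the robot), 28 mm in diameter, in a black housing; it is pressed straight down; the two buttons are 74 mm apart. The point moves down with the button
- start (a joint): travel of the green start button: 0 up, 0.006 m fully down; a spring (about 4 N fully down) returns it; it counts as pressed beyond 0.004 m
- stop_top (a point): centre of the top face of the red stop button on the mixer's panel (the right one seen from the robot), 28 mm in diameter, in a black housing; it is pressed straight down; the two buttons are 74 mm apart. The point moves down with the button
- stop (a joint): travel of the red stop button: 0 up, 0.006 m fully down; a spring (about 4 N fully down) returns it; it counts as pressed beyond 0.004 m
- tip_box: loose pipette tip box, blue with a clear lid, 120 x 85 mm, 62 mm tall; origin under its centre. Bystander
- well_plate: loose green well plate lying flat, 127 x 85 mm, 14 mm tall; origin under its centre. Bystander
- marker: loose white marker pen with a black cap lying on the bench, 125 mm long, 14 mm thick; origin under its centre. Bystander

How it is judged (in metres and radians):
On the way, in this order (a step that is already met when the one before it is completed fails the run):
1. the fingertips point down at the red cap from just above, held for two seconds (horizontal distance between the grasp point and cap_red below 0.015 m and z of the grasp point in the frame of cap_red between 0.018 and 0.07 m), for 2 s.
2. the fingertips point down at the amber bottle's cap from just above, held for two seconds (horizontal distance between the grasp point and top_amber below 0.015 m and z of the grasp point in the frame of top_amber between 0.018 and 0.07 m), for 2 s.
3. the green start button is pressed down by the fingers (value of joint start above 0.004 m and contact force between the fingers and mixer above 0.5 N), for 0.05 s.
At the end, for the whole second after the job is handed in: Both buttons are up again (within 1.5 mm); every tube and bottle stands upright (within 0.1 rad) where it was (12 mm) and the tip box, well plate and marker lie where they lay (15 mm) (value of joint each of start, stop below 0.0015 m and distance of each of cap_red, cap_blue, cap_yellow, cap_green, top_amber, top_clear, top_white from where it was at the start of the episode below 0.012 m and angle between each of cap_red, cap_blue, cap_yellow, cap_green, top_amber, top_clear, top_white's own z axis and vertical below 0.1 rad and distance of each of tip_box, well_plate, marker from where it was at the start of the episode below 0.015 m); the robot touches nothing.
It fails at once if a tube, a bottle or the rack is touched (contact force between any of the fingers, the arm and tube_red above 0.3 N or contact force between any of the fingers, the arm and tube_blue above 0.3 N or contact force between any of the fingers, the arm and tube_yellow above 0.3 N or contact force between any of the fingers, the arm and tube_green above 0.3 N or contact force between any of the fingers, the arm and bottle_amber above 0.3 N or contact force between any of the fingers, the arm and bottle_clear above 0.3 N or contact force between any of the fingers, the arm and bottle_white above 0.3 N or contact force between any of the fingers, the arm and rack above 0.3 N).
It fails at once if a tube or a bottle is shifted or lifted (distance of any of cap_red, cap_blue, cap_yellow, cap_green, top_amber, top_clear, top_white from where it was at the start of the episode above 0.012 m).
It fails at once if the red stop button is pressed (value of joint stop above 0.003 m).
It fails at once if the mixer is pressed hard (over 25 N) (contact force between any of the fingers, the arm and mixer above 25 N).
It fails at once if a bystander on the bench is moved (distance of any of tip_box, well_plate, marker from where it was at the start of the episode above 0.015 m).
It also fails if it takes over 51 s, if anything falls off the work surface, if the arm or the gripper's body presses on something with over 40 N, if the wrist force passes 120 N, or if a joint passes its speed limit or range.

## Working session

There is one attempt and no reset: what is moved stays moved. The work goes in short steps, Python scripts to look and compute and a tool call to move; the robot and the scene stay as the last step left them, time stands still between calls to the robot, and variables do not carry over. Pictures are saved under pics/ and viewed, and the job is handed in when it is done.

Besides the shell and the picture viewer there is one more tool, called after "Call:" as name([rows], argument=value, ...), one row to a line, values as JSON. play_rows: Moves the arm, as the interface text tells. Its arguments: {"type":"object","properties":{"plan":{"type":"array","items":{"type":"array","items":{"type":"array","items":{"type":"number"}}}},"grip":{"type":"number"},"grip_force":{"type":"number"}},"required":["plan"]}

```bash
ls; mkdir -p pics; python3 - <<'E'
from cell import *
import cv2,numpy as np
o=get_obs();print(o['clock'],o['ee_pos'],o['eef_rot'],o['gripper_width'],tcp_to_grasp)
for n in ['scene','side']:
    c=capture(n);cv2.imwrite(f'pics/{n}0.png',c['image'][:,:,::-1]);np.savez(f'{n}0.npz',**c);print(n,c['xyz'],c['rotation'],c['mtx'])
E
```

```text
pics
0.0 [ 0.30405401 -0.60181623  0.22992688] [[ 4.50917951e-01 -8.92564874e-01 -9.73391294e-04]
 [-8.92562500e-01 -4.50918998e-01  2.05919162e-03]
 [-2.27688274e-03 -5.97138998e-05 -9.99997406e-01]] 0.9988216947456576 0.0187
scene [1.13182197 0.56094705 0.70131055] [[-0.7038161   0.41422915 -0.577111  ]
 [ 0.71036744  0.405153   -0.5755251 ]
 [-0.00458102 -0.8150247  -0.5794081 ]] [[413.80040733   0.         314.26471697]
 [  0.         413.80040733 198.32939047]
 [  0.           0.           1.        ]]
side [0.2897488  0.43726375 0.77828671] [[-0.86457094 -0.3827119   0.32565118]
 [-0.50241172  0.67119414 -0.54505126]
 [-0.00997756 -0.63484646 -0.7725739 ]] [[416.25932534   0.         314.77055525]
 [  0.         416.25932534 204.117131  ]
 [  0.           0.           1.        ]]
```

View pics/scene0.png

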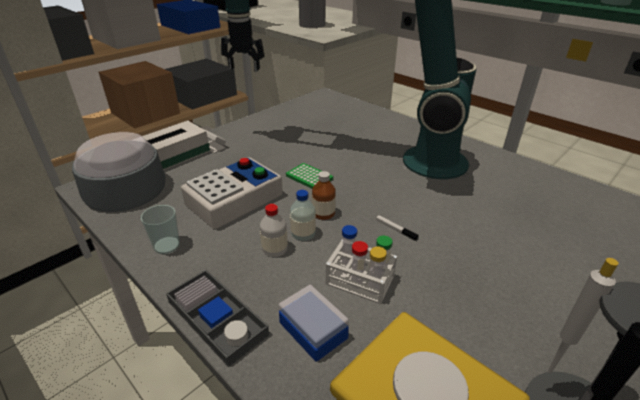

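View pics/side0.png

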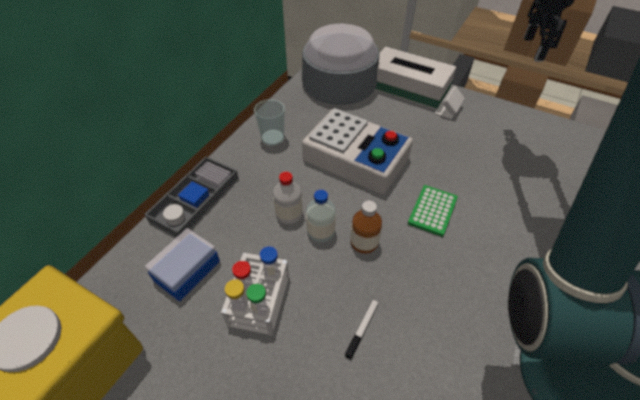

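```bash
python3 - <<'E'
import cv2,numpy as np
s=np.load('scene0.npz');d=np.load('side0.npz')
def crop(c,x,y,w=32,k=6): return cv2.resize(c['image'][y-w:y+w,x-w:x+w,::-1],None,fx=k,fy=k,interpolation=cv2.INTER_NEAREST)
a=np.hstack([crop(s,360,248,20,6),crop(s,323,177,20,6),crop(s,252,170,20,6)])
b=np.hstack([crop(d,242,270,20,6),crop(d,369,209,20,6),crop(d,380,147,20,6)])
cv2.imwrite('pics/crop.png',np.vstack([a,b]))
E
```

```text
(no output)
```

View pics/crop.png

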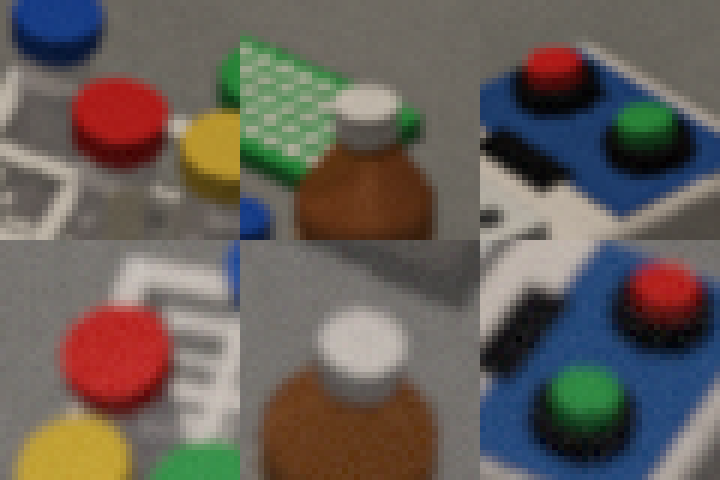

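```bash
cat > h.py <<'E'
import cv2,numpy as np
S=np.load('scene0.npz');D=np.load('side0.npz')
def ray(c,p):
    d=c['rotation']@np.linalg.inv(c['mtx'])@np.array([p[0],p[1],1.]);return c['xyz'],d/np.linalg.norm(d)
def plane(c,p,z):
    o,d=ray(c,p);return o+d*(z-o[2])/d[2]
def tri(p,q):
    P=[c['mtx']@np.c_[c['rotation'].T,-c['rotation'].T@c['xyz']] for c in(S,D)]
    X=cv2.triangulatePoints(P[0],P[1],np.array(p,float).reshape(2,1),np.array(q,float).reshape(2,1));return (X[:3]/X[3]).ravel()
E
python3 - <<'E'
from h import *
np.set_printoptions(precision=4,suppress=True)
# mask centroids check
def cen(c,box,f):
    x0,y0,x1,y1=box;im=cv2.cvtColor(c['image'][y0:y1,x0:x1],cv2.COLOR_RGB2HSV)
    m=f(im);n,l,st,ce=cv2.connectedComponentsWithStats(m.astype(np.uint8));k=1+st[1:,4].argmax();return st[k,:]+[x0,y0,0,0,0],ce[k]+[x0,y0]
red=lambda h:((h[...,0]<8)|(h[...,0]>172))&(h[...,1]>150)
grn=lambda h:(abs(h[...,0].astype(int)-65)<20)&(h[...,1]>120)
for nm,b1,b2,f in [('red',(345,235,375,260),(228,255,254,285),red),('start',(250,163,270,185),(365,140,388,170),grn),('stop',(235,154,253,170),(382,128,400,148),red),('blue?',0,0,0)]:
    if f==0: continue
    a,b=cen(S,b1,f),cen(D,b2,f);print(nm,a,b,tri(a[1],b[1]))
for nm,p,q,z in [('red',(359.5,245.3),(240.9,267.9),None),('amber',(323.9,173.8),(368.8,205.5),.13),('start',(259.3,169.5),(377.3,152.5),.085)]:
    t=tri(p,q);z=z or t[2];print(nm,t,plane(S,p,z),plane(D,q,z))
E
```

```text
red (array([352, 241,  16,  15, 189]), array([359.3175, 247.7513])) (array([233, 262,  17,  17, 239]), array([241.113, 269.477])) [0.6084 0.1707 0.1149]
start (array([254, 167,  12,   8,  73]), array([259.2055, 170.5616])) (array([371, 148,  13,  11, 118]), array([377.0593, 153.1441])) [ 0.531  -0.2595  0.086 ]
stop (array([239, 158,  11,   8,  71]), array([243.8028, 161.4789])) (array([384, 131,  13,  11, 105]), array([390.3619, 135.981 ])) [ 0.5288 -0.3338  0.0843]
red [0.6079 0.1704 0.121 ] [0.608 0.171 0.121] [0.6081 0.17   0.121 ]
amber [ 0.4663 -0.0684  0.1302] [ 0.4671 -0.0661  0.13  ] [ 0.467  -0.0707  0.13  ]
start [ 0.5304 -0.259   0.0892] [ 0.5268 -0.2633  0.085 ] [ 0.5323 -0.2644  0.085 ]
```

The red cap top is at about (0.608, 0.170, 0.121), the amber cap at (0.467, -0.068, 0.130) and the start button at (0.531, -0.259, 0.088). The stop button comes out 74 mm from start, as specified. I'll shut the fingers and move towards the red cap at the current height.

Call:
play_rows([
  [[-0.012, -0.013, 0, 0, 0, 0], [-0.032, -0.036, 0, 0, 0, 0], [-0.055, -0.062, 0, 0, 0, 0], [-0.078, -0.088, 0, 0, 0, 0], [-0.101, -0.114, 0, 0, 0, 0], [-0.124, -0.14, 0, 0, 0, 0], [-0.147, -0.166, 0, 0, 0, 0], [-0.17, -0.192, 0, 0, 0, 0]],
], grip=0)

```text
clock: 0.77
ee_pos: [0.3991, -0.3623, 0.2307]
eef_rot: [[0.451, -0.893, -0.001], [-0.893, -0.451, 0.001], [-0.001, 0.0, -1.0]]
force: [0.1, -0.3, 0.5]
gripper_width: 0.002
```

Call:
play_rows([
  [[-0.023, -0.026, 0, 0, 0, 0], [-0.046, -0.052, 0, 0, 0, 0], [-0.069, -0.078, 0, 0, 0, 0], [-0.092, -0.104, 0, 0, 0, 0], [-0.115, -0.13, 0, 0, 0, 0], [-0.138, -0.156, 0, 0, 0, 0], [-0.161, -0.182, 0, 0, 0, 0], [-0.184, -0.208, 0, 0, 0, 0]],
])

```text
clock: 1.43
ee_pos: [0.5017, -0.1044, 0.2309]
eef_rot: [[0.451, -0.893, -0.0], [-0.893, -0.451, 0.0], [-0.0, 0.0, -1.0]]
force: [0.4, 0.4, -0.6]
gripper_width: 0.0
```

Call:
play_rows([
  [[-0.023, -0.026, 0, 0, 0, 0], [-0.046, -0.052, 0, 0, 0, 0], [-0.069, -0.078, 0, 0, 0, 0], [-0.092, -0.104, 0, 0, 0, 0], [-0.115, -0.13, 0, 0, 0, 0], [-0.138, -0.154, 0, 0, 0, 0], [-0.16, -0.178, 0, 0, 0, 0], [-0.18, -0.2, 0, 0, 0, 0]],
])

```text
clock: 2.1
ee_pos: [0.5991, 0.1467, 0.2306]
eef_rot: [[0.452, -0.892, -0.001], [-0.892, -0.452, 0.0], [-0.0, 0.001, -1.0]]
force: [1.0, -1.0, 1.0]
gripper_width: -0.002
```

Call:
play_rows([
  [[-0.01, -0.01, 0, 0, 0, 0], [-0.015, -0.016, 0, 0, 0, 0], [-0.018, -0.02, 0, 0, 0, 0], [-0.018, -0.02, 0, 0, 0, 0], [-0.018, -0.02, 0, 0, 0, 0]],
])

```text
clock: 2.52
ee_pos: [0.6086, 0.1686, 0.2311]
eef_rot: [[0.45, -0.893, -0.001], [-0.893, -0.45, -0.001], [0.0, 0.001, -1.0]]
force: [-0.4, 0.8, 0.1]
gripper_width: -0.003
```

Call:
play_rows([
  [[0, 0, 0.012, 0, 0, 0], [0, 0, 0.028, 0, 0, 0], [0, 0, 0.044, 0, 0, 0], [0, 0, 0.06, 0, 0, 0], [0, 0, 0.073, 0, 0, 0], [0, 0, 0.081, 0, 0, 0], [0, 0, 0.085, 0, 0, 0], [0, 0, 0.085, 0, 0, 0]],
])

```text
clock: 3.18
ee_pos: [0.6081, 0.1692, 0.145]
eef_rot: [[0.45, -0.893, -0.002], [-0.893, -0.45, -0.0], [-0.0, 0.002, -1.0]]
force: [-0.8, 0.1, 0.4]
gripper_width: -0.0
```

```bash
python3 - <<'E'
from cell import *
import cv2,numpy as np
a=[]
for n,(x,y) in [('scene',(360,240)),('side',(242,262))]:
    c=capture(n);a.append(cv2.resize(c['image'][y-60:y+60,x-60:x+60,::-1],None,fx=3,fy=3))
cv2.imwrite('pics/red1.png',np.hstack(a));print(get_obs()['ee_pos'])
E
```

```text
[0.6093226  0.16970189 0.14686998]
```

View pics/red1.png

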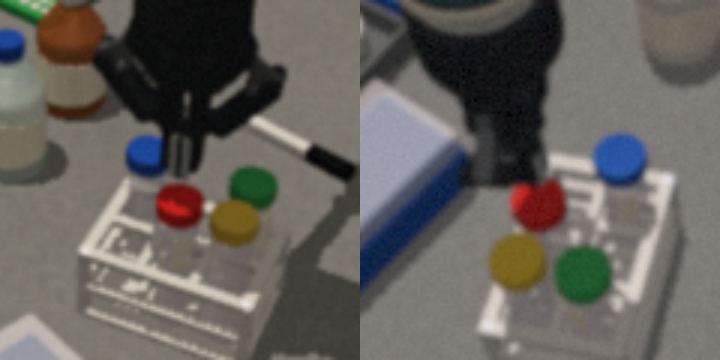

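Both views show the tips just above the red cap: scene tips near (361,236), side tips near (290,262). In the side view they look a little left of the cap, so I'll compare that with the projected TCP.

```bash
python3 - <<'E'
from h import *
for c,x,y in((S,360,240),(D,242,262)):
  for P in([.608,.170,.146],[.608,.17,.121]):
    q=c['mtx']@c['rotation'].T@(np.array(P)-c['xyz']);q=q[:2]/q[2];print(q,(q-[x-60,y-60])*3)
E
```

```text
[359.83449626 235.96190325] [179.50348879 167.88570975]
[359.12497865 245.09445668] [177.37493596 195.28337003]
[238.84994179 260.66061638] [170.54982538 175.98184914]
[240.92385493 267.94408927] [176.7715648  197.83226782]
```

```bash
python3 - <<'E'
from cell import *
import cv2,numpy as np
c=capture('side');x,y=240,250
i=c['image'][y-35:y+35,x-35:x+35,::-1]
i=cv2.resize(i,None,fx=8,fy=8,interpolation=cv2.INTER_CUBIC);i=(255*(i/255.)**.5).astype('uint8')
cv2.circle(i,(int((238.85-205+.5)*8),int((260.66-215+.5)*8)),4,(0,255,0),-1)
cv2.imwrite('pics/red2.png',i)
E
```

```text
(no output)
```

View pics/red2.png

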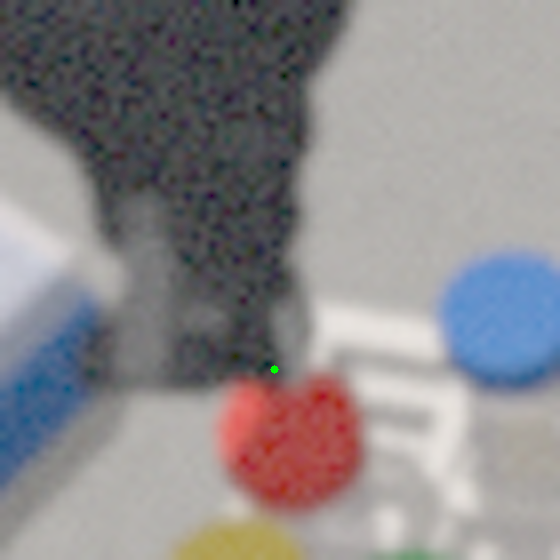

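The side view shows a dark block left of the projected TCP, about 10 px. I need to know whether that is the fingers or something else, so I'll look through the wrist camera and check for shadow.

```bash
python3 - <<'E'
from cell import *
import cv2,numpy as np
c=capture('wrist');print(c['xyz'],c['rotation'],c['mtx'],get_obs()['ee_pos'],get_obs()['clock'])
cv2.imwrite('pics/w1.png',c['image'][:,:,::-1])
a=[]
for n,(x,y) in [('scene',(360,225)),('side',(235,240))]:
    c=capture(n);i=c['image'][y-50:y+50,x-50:x+50,::-1]
    i=cv2.resize(i,None,fx=4,fy=4,interpolation=cv2.INTER_CUBIC);a.append((255*(i/255.)**.4).astype('uint8'))
    q=lambda P:(lambda v:tuple(int(t) for t in ((v[:2]/v[2]-[x-50,y-50])+.5)*4))(c['mtx']@c['rotation'].T@(np.array(P)-c['xyz']))
    cv2.line(a[-1],q([.609,.1697,.146]),q([.609,.1697,.25]),(0,255,0),1)
cv2.imwrite('pics/r3.png',np.hstack(a))
E
```

```text
[0.6825986  0.20757297 0.29008222] [[ 4.50102125e-01 -8.46214660e-01 -2.85182093e-01]
 [-8.92977086e-01 -4.26528910e-01 -1.43753305e-01]
 [ 7.74657307e-06  3.19364743e-01 -9.47631870e-01]] [[356.69782961   0.         318.14283837]
 [  0.         356.69782961 197.85678346]
 [  0.           0.           1.        ]] [0.60973412 0.16997125 0.14754291] 3.3833
```

View pics/w1.png

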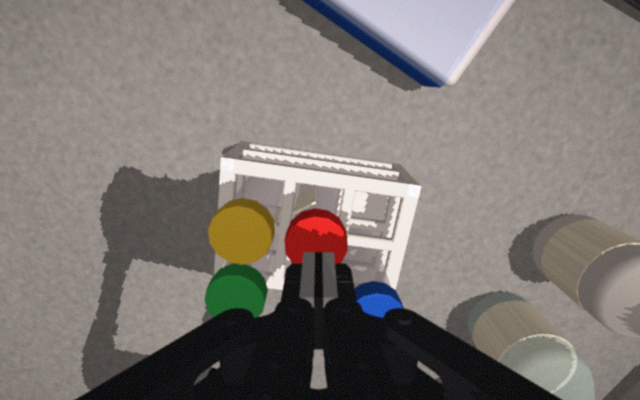

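View pics/r3.png

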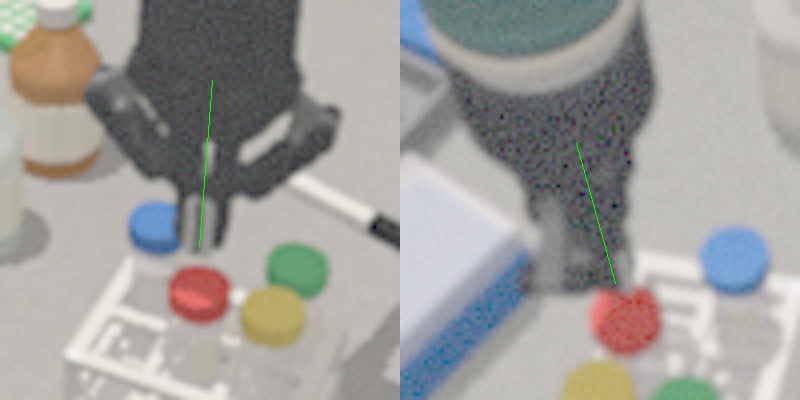

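```bash
python3 - <<'E'
from cell import *
import cv2,numpy as np
o=get_obs();R=np.array(o['eef_rot']);t=np.array(o['ee_pos'])
pr=lambda c,P:(lambda v:(v[:2]/v[2]).round(1))(c['mtx']@c['rotation'].T@(np.array(P)-c['xyz']))
c=capture('wrist');print('wrist tcp',pr(c,t),'cap',pr(c,[.608,.170,.121]))
o1,d=c['xyz'],c['rotation']@np.linalg.inv(c['mtx'])@[316.5,239,1];print('cap from wrist',o1+d*(.121-o1[2])/d[2])
s=capture('side')
for k in [(-.06,0,-.06),(.06,0,-.06),(-.05,.012,-.06),(-.05,-.012,-.06),(0,.011,0),(0,-.011,0),(-.015,-.011,0)]:
    print(k,(pr(s,t+R@np.array(k))-[185,190]+.5)*4+[400,0])
E
```

```text
wrist tcp [320.  269.1] cap [318.3 245.8]
cap from wrist [0.61108279 0.17263314 0.121     ]
(-0.06, 0, -0.06) [564.4 331.2]
(0.06, 0, -0.06) [617.6  91.2]
(-0.05, 0.012, -0.06) [599.2 310.4]
(-0.05, -0.012, -0.06) [539.2 307.6]
(0, 0.011, 0) [638.8 282.4]
(0, -0.011, 0) [589.6 280.4]
(-0.015, -0.011, 0) [583.2 309.6]
```

That settles it: the dark block is the near knuckle, whose projection lands right there, and the wrist view puts the cap within 4 mm of my estimate. Now I hold.

Call:
play_rows([
  [[0, 0, 0, 0, 0, 0], [0, 0, 0, 0, 0, 0], [0, 0, 0, 0, 0, 0], [0, 0, 0, 0, 0, 0], [0, 0, 0, 0, 0, 0], [0, 0, 0, 0, 0, 0], [0, 0, 0, 0, 0, 0], [0, 0, 0, 0, 0, 0]],
])

```text
clock: 4.25
ee_pos: [0.6089, 0.1698, 0.1463]
eef_rot: [[0.451, -0.893, -0.0], [-0.893, -0.451, 0.0], [-0.0, 0.0, -1.0]]
force: [-0.1, 0.3, 0.3]
gripper_width: -0.004
```

Call:
play_rows([
  [[0, 0, 0, 0, 0, 0], [0, 0, 0, 0, 0, 0], [0, 0, 0, 0, 0, 0], [0, 0, 0, 0, 0, 0], [0, 0, 0, 0, 0, 0], [0, 0, 0, 0, 0, 0], [0, 0, 0, 0, 0, 0], [0, 0, 0, 0, 0, 0]],
])

```text
clock: 4.92
ee_pos: [0.6088, 0.1698, 0.1463]
eef_rot: [[0.451, -0.893, 0.0], [-0.893, -0.451, -0.0], [0.0, -0.0, -1.0]]
force: [-0.4, 0.1, -0.1]
gripper_width: -0.004
```

Call:
play_rows([
  [[0, 0, 0, 0, 0, 0], [0, 0, 0, 0, 0, 0], [0, 0, 0, 0, 0, 0], [0, 0, 0, 0, 0, 0], [0, 0, 0, 0, 0, 0], [0, 0, 0, 0, 0, 0], [0, 0, 0, 0, 0, 0], [0, 0, 0, 0, 0, 0]],
])

```text
clock: 5.58
ee_pos: [0.6088, 0.1698, 0.1463]
eef_rot: [[0.451, -0.893, -0.0], [-0.893, -0.451, -0.0], [-0.0, 0.0, -1.0]]
force: [-0.5, -0.7, -0.1]
gripper_width: 0.005
```

Call:
play_rows([
  [[0, 0, 0, 0, 0, 0], [0, 0, 0, 0, 0, 0], [0, 0, 0, 0, 0, 0], [0, 0, 0, 0, 0, 0], [0, 0, 0, 0, 0, 0], [0, 0, 0, 0, 0, 0], [0, 0, 0, 0, 0, 0], [0, 0, 0, 0, 0, 0]],
])

```text
clock: 6.25
ee_pos: [0.6088, 0.1698, 0.1463]
eef_rot: [[0.451, -0.893, -0.0], [-0.893, -0.451, -0.0], [0.0, 0.0, -1.0]]
force: [0.5, 0.3, -0.6]
gripper_width: 0.0
```

Call:
play_rows([
  [[0, 0, -0.01, 0, 0, 0], [0, 0, -0.025, 0, 0, 0], [0, 0, -0.04, 0, 0, 0], [0, 0, -0.055, 0, 0, 0], [0, 0, -0.07, 0, 0, 0], [0, 0, -0.08, 0, 0, 0], [0, 0, -0.085, 0, 0, 0], [0, 0, -0.085, 0, 0, 0]],
])

```text
clock: 6.92
ee_pos: [0.6098, 0.17, 0.2334]
eef_rot: [[0.451, -0.893, 0.003], [-0.893, -0.451, 0.001], [0.001, -0.003, -1.0]]
force: [0.9, -0.5, 1.0]
gripper_width: -0.004
```

Call:
play_rows([
  [[0.006, 0.01, 0, 0, 0, 0], [0.021, 0.033, 0, 0, 0, 0], [0.04, 0.063, 0, 0, 0, 0], [0.06, 0.094, 0, 0, 0, 0], [0.08, 0.126, 0, 0, 0, 0], [0.1, 0.157, 0, 0, 0, 0], [0.119, 0.187, 0, 0, 0, 0], [0.136, 0.214, 0, 0, 0, 0]],
])

```text
clock: 7.58
ee_pos: [0.4762, -0.0498, 0.2296]
eef_rot: [[0.451, -0.893, -0.003], [-0.893, -0.451, -0.0], [-0.001, 0.003, -1.0]]
force: [0.3, -0.6, -0.1]
gripper_width: -0.001
```

Call:
play_rows([
  [[0.008, 0.013, 0, 0, 0, 0], [0.0125, 0.02, 0, 0, 0, 0], [0.0125, 0.02, 0, 0, 0, 0], [0.0125, 0.02, 0, 0, 0, 0]],
])

```text
clock: 7.92
ee_pos: [0.4666, -0.0682, 0.2307]
eef_rot: [[0.45, -0.893, -0.001], [-0.893, -0.45, 0.001], [-0.001, 0.0, -1.0]]
force: [0.2, -0.1, 0.0]
gripper_width: -0.0
```

```bash
python3 - <<'E'
from cell import *
import cv2,numpy as np
c=capture('wrist');o=get_obs();print(o['ee_pos'],o['clock']);np.savez('w2.npz',**c)
cv2.imwrite('pics/w2.png',c['image'][:,:,::-1])
E
```

```text
[ 0.46697775 -0.06781352  0.23083757] 7.9667
```

View pics/w2.png

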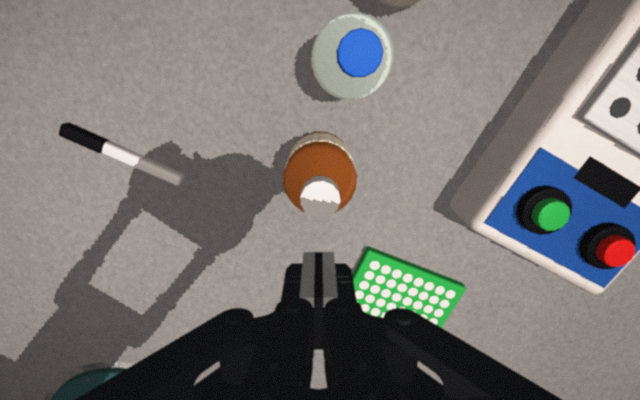

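The amber cap shows at about (320,195), the green button top at (553,214) and the red button at (619,251). I'll check these against the first estimates.

```bash
python3 - <<'E'
import numpy as np
c=np.load('w2.npz')
for n,p,z in [('amber',(320,195.5),.13),('start',(553,214),.087),('stop',(619,251),.087)]:
    o,d=c['xyz'],c['rotation']@np.linalg.inv(c['mtx'])@[*p,1];print(n,o+d*(z-o[2])/d[2])
E
```

```text
amber [ 0.4682298  -0.06780934  0.13      ]
start [ 0.53066859 -0.260877    0.087     ]
stop [ 0.52885942 -0.33594345  0.087     ]
```

All agree within 2 mm. I'll descend to 26 mm above the amber cap and hold.

Call:
play_rows([
  [[0, 0, 0.01, 0, 0, 0], [0, 0, 0.025, 0, 0, 0], [0, 0, 0.04, 0, 0, 0], [0, 0, 0.054, 0, 0, 0], [0, 0, 0.065, 0, 0, 0], [0, 0, 0.072, 0, 0, 0], [0, 0, 0.075, 0, 0, 0], [0, 0, 0.075, 0, 0, 0]],
])

```text
clock: 8.63
ee_pos: [0.4666, -0.0678, 0.1553]
eef_rot: [[0.452, -0.892, -0.002], [-0.892, -0.452, 0.0], [-0.001, 0.001, -1.0]]
force: [0.1, 0.3, -0.8]
gripper_width: 0.001
```

Call:
play_rows([
  [[0, 0, 0, 0, 0, 0], [0, 0, 0, 0, 0, 0], [0, 0, 0, 0, 0, 0], [0, 0, 0, 0, 0, 0], [0, 0, 0, 0, 0, 0], [0, 0, 0, 0, 0, 0], [0, 0, 0, 0, 0, 0], [0, 0, 0, 0, 0, 0]],
])

```text
clock: 9.3
ee_pos: [0.467, -0.0683, 0.1564]
eef_rot: [[0.451, -0.893, 0.0], [-0.893, -0.451, -0.0], [0.0, -0.0, -1.0]]
force: [-0.0, 0.3, 0.1]
gripper_width: -0.003
```

Call:
play_rows([
  [[0, 0, 0, 0, 0, 0], [0, 0, 0, 0, 0, 0], [0, 0, 0, 0, 0, 0], [0, 0, 0, 0, 0, 0], [0, 0, 0, 0, 0, 0], [0, 0, 0, 0, 0, 0], [0, 0, 0, 0, 0, 0], [0, 0, 0, 0, 0, 0]],
])

```text
clock: 9.97
ee_pos: [0.467, -0.0682, 0.1563]
eef_rot: [[0.451, -0.893, -0.0], [-0.893, -0.451, 0.0], [-0.0, 0.0, -1.0]]
force: [-0.3, -0.2, 0.3]
gripper_width: 0.002
```

Call:
play_rows([
  [[0, 0, 0, 0, 0, 0], [0, 0, 0, 0, 0, 0], [0, 0, 0, 0, 0, 0], [0, 0, 0, 0, 0, 0], [0, 0, 0, 0, 0, 0], [0, 0, 0, 0, 0, 0], [0, 0, 0, 0, 0, 0], [0, 0, 0, 0, 0, 0]],
])

```text
clock: 10.63
ee_pos: [0.4669, -0.0683, 0.1563]
eef_rot: [[0.451, -0.893, -0.0], [-0.893, -0.451, 0.0], [-0.0, -0.0, -1.0]]
force: [0.2, -0.4, 0.1]
gripper_width: -0.006
```

Call:
play_rows([
  [[0, 0, 0, 0, 0, 0], [0, 0, 0, 0, 0, 0], [0, 0, 0, 0, 0, 0], [0, 0, 0, 0, 0, 0], [0, 0, 0, 0, 0, 0], [0, 0, 0, 0, 0, 0], [0, 0, 0, 0, 0, 0], [0, 0, 0, 0, 0, 0]],
])

```text
clock: 11.3
ee_pos: [0.467, -0.0683, 0.1563]
eef_rot: [[0.451, -0.893, 0.0], [-0.893, -0.451, 0.0], [0.0, -0.0, -1.0]]
force: [1.1, -0.1, -0.1]
gripper_width: 0.001
```

```bash
python3 - <<'E'
from cell import *
import cv2,numpy as np
a=[]
for n,(x,y) in [('scene',(323,180)),('side',(369,200))]:
    c=capture(n);a.append(cv2.resize(c['image'][y-50:y+50,x-50:x+50,::-1],None,fx=4,fy=4))
cv2.imwrite('pics/amb.png',np.hstack(a));o=get_obs();print(o['ee_pos'],o['clock'])
E
```

```text
[ 0.46694989 -0.06827955  0.15629328] 11.4
```

View pics/amb.png

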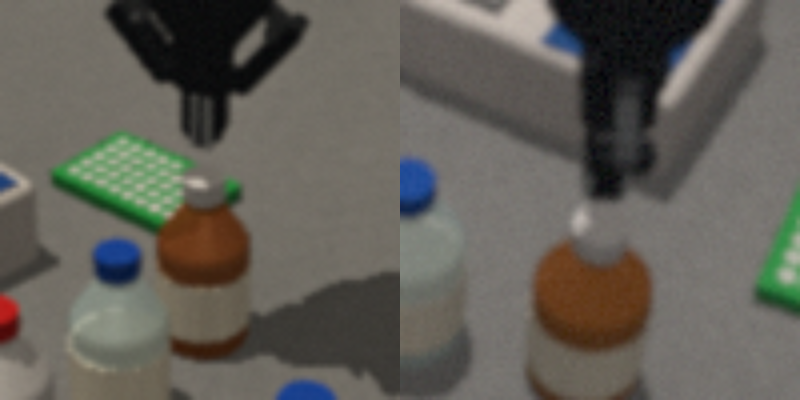

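Both views show the tips directly above the amber cap: scene (325,166), side (370,199). I held for over 2 s. Next I rise and go to the start button.

Call:
play_rows([
  [[0, 0, -0.01, 0, 0, 0], [0, 0, -0.025, 0, 0, 0], [0, 0, -0.04, 0, 0, 0], [0, 0, -0.054, 0, 0, 0], [0.01, 0.001, -0.06, 0, 0, 0], [0.03, 0.004, -0.06, 0, 0, 0], [0.055, 0.008, -0.06, 0, 0, 0], [0.08, 0.012, -0.06, 0, 0, 0]],
])

```text
clock: 12.07
ee_pos: [0.4929, -0.1464, 0.217]
eef_rot: [[0.452, -0.892, 0.001], [-0.892, -0.452, -0.001], [0.001, -0.001, -1.0]]
force: [0.5, -0.3, 0.4]
gripper_width: -0.003
```

Call:
play_rows([
  [[0.025, 0.004, 0, 0, 0, 0], [0.05, 0.007, 0, 0, 0, 0], [0.075, 0.011, 0, 0, 0, 0], [0.098, 0.015, 0, 0, 0, 0], [0.113, 0.0165, 0, 0, 0, 0], [0.12, 0.0175, 0, 0, 0, 0], [0.12, 0.0175, 0, 0, 0, 0], [0.12, 0.0175, 0, 0, 0, 0]],
])

```text
clock: 12.73
ee_pos: [0.5305, -0.2598, 0.216]
eef_rot: [[0.451, -0.893, -0.001], [-0.893, -0.451, 0.001], [-0.001, 0.0, -1.0]]
force: [-0.8, -0.5, -0.6]
gripper_width: 0.003
```

Now down to z of about 0.100, 12 mm above the button, and a look.

Call:
play_rows([
  [[0, 0, 0.012, 0, 0, 0], [0, 0, 0.032, 0, 0, 0], [0, 0, 0.055, 0, 0, 0], [0, 0, 0.078, 0, 0, 0], [0, 0, 0.097, 0, 0, 0], [0, 0, 0.11, 0, 0, 0], [0, 0, 0.116, 0, 0, 0], [0, 0, 0.116, 0, 0, 0]],
])

```text
clock: 13.4
ee_pos: [0.5294, -0.2587, 0.0983]
eef_rot: [[0.452, -0.892, -0.003], [-0.892, -0.452, 0.002], [-0.003, 0.002, -1.0]]
force: [-0.1, -0.4, -0.9]
gripper_width: -0.001
```

```bash
python3 - <<'E'
from cell import *
import cv2,numpy as np
a=[]
for n,(x,y) in [('scene',(255,165)),('side',(380,145)),('wrist',(320,240))]:
    c=capture(n);w=33 if n!='wrist' else 66;a.append(cv2.resize(c['image'][y-w:y+w,x-w:x+w,::-1],(264,264),interpolation=cv2.INTER_CUBIC))
i=np.hstack(a);i=(255*(i/255.)**.6).astype('uint8')
cv2.imwrite('pics/btn.png',i);o=get_obs();print(o['ee_pos'],o['clock'],o['force'])
E
```

```text
[ 0.5317745  -0.26034617  0.1016094 ] 13.55 [0.36685694 0.38465725 0.29747757]
```

View pics/btn.png

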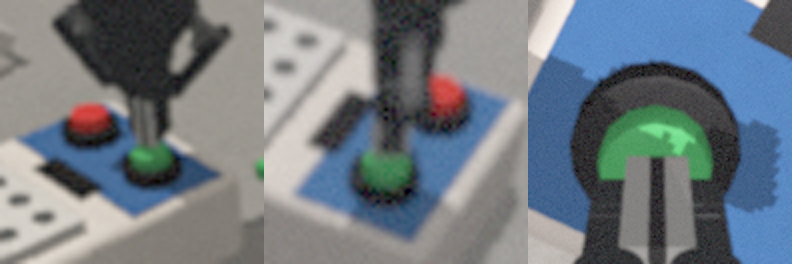

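The tips are centred over the green button in all three views. I'll press slowly and watch the force.

Call:
play_rows([
  [[0, 0, 0.003, 0, 0, 0], [0, 0, 0.006, 0, 0, 0], [0, 0, 0.009, 0, 0, 0], [0, 0, 0.011, 0, 0, 0], [0, 0, 0.011, 0, 0, 0], [0, 0, 0.011, 0, 0, 0]],
])

```text
clock: 14.05
ee_pos: [0.5312, -0.2604, 0.0897]
eef_rot: [[0.451, -0.893, 0.001], [-0.893, -0.451, -0.0], [0.001, -0.0, -1.0]]
force: [-0.2, -0.7, 2.2]
gripper_width: -0.001
```

Call:
play_rows([
  [[0, 0, 0.001, 0, 0, 0], [0, 0, 0.002, 0, 0, 0], [0, 0, 0.002, 0, 0, 0], [0, 0, 0.002, 0, 0, 0]],
])

```text
clock: 14.38
ee_pos: [0.5312, -0.2604, 0.0876]
eef_rot: [[0.451, -0.893, 0.001], [-0.893, -0.451, -0.001], [0.001, -0.0, -1.0]]
force: [0.9, -0.7, 2.7]
gripper_width: 0.002
```

Call:
play_rows([
  [[0, 0, 0.001, 0, 0, 0], [0, 0, 0.002, 0, 0, 0], [0, 0, 0.002, 0, 0, 0], [0, 0, 0.002, 0, 0, 0]],
])

```text
clock: 14.72
ee_pos: [0.5312, -0.2604, 0.086]
eef_rot: [[0.451, -0.893, 0.001], [-0.893, -0.451, -0.001], [0.001, -0.0, -1.0]]
force: [0.1, -0.5, 6.2]
gripper_width: 0.004
```

Call:
play_rows([
  [[0, 0, 0.0005, 0, 0, 0], [0, 0, 0.001, 0, 0, 0], [0, 0, 0.001, 0, 0, 0], [0, 0, 0.001, 0, 0, 0]],
])

```text
clock: 15.05
ee_pos: [0.5313, -0.2604, 0.0859]
eef_rot: [[0.451, -0.893, 0.001], [-0.893, -0.451, -0.001], [0.001, -0.001, -1.0]]
force: [-1.4, 0.4, 10.8]
gripper_width: 0.003
```

```bash
python3 - <<'E'
from cell import *
import cv2,numpy as np
a=[]
for n,(x,y) in [('scene',(255,165)),('side',(380,145)),('wrist',(320,240))]:
    c=capture(n);w=33 if n!='wrist' else 66;a.append(cv2.resize(c['image'][y-w:y+w,x-w:x+w,::-1],(264,264),interpolation=cv2.INTER_CUBIC))
i=np.hstack(a);i=(255*(i/255.)**.6).astype('uint8')
cv2.imwrite('pics/btn2.png',i);o=get_obs();print(o['ee_pos'],o['clock'],o['force'])
E
```

```text
[ 0.53124804 -0.26036494  0.085922  ] 15.2 [-1.80496312  0.480504   10.25609907]
```

View pics/btn2.png

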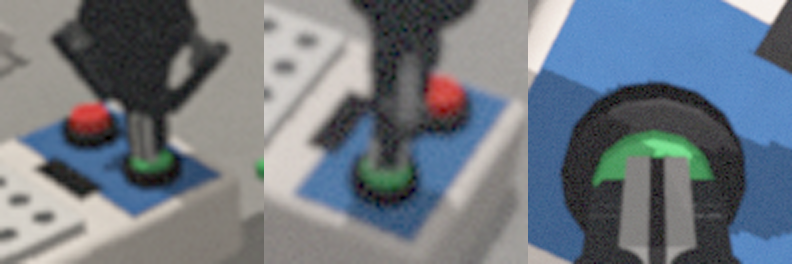

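The button has bottomed out. The tip stopped firmly at z 0.0859 at about 10 N, and the button looks visibly lower but is still proud of its housing. I'll release and retreat straight up.

Call:
play_rows([
  [[0, 0, -0.003, 0, 0, 0], [0, 0, -0.008, 0, 0, 0], [0, 0, -0.02, 0, 0, 0], [0, 0, -0.04, 0, 0, 0], [0, 0, -0.065, 0, 0, 0], [0, 0, -0.09, 0, 0, 0], [0, 0, -0.11, 0, 0, 0], [0, 0, -0.13, 0, 0, 0]],
])

```text
clock: 15.87
ee_pos: [0.5302, -0.2597, 0.2155]
eef_rot: [[0.451, -0.893, -0.001], [-0.893, -0.451, 0.001], [-0.001, 0.001, -1.0]]
force: [-0.3, -0.4, 0.0]
gripper_width: -0.004
```

Call:
play_rows([
  [[0.01, 0.01, -0.01, 0, 0, 0], [0.03, 0.03, -0.02, 0, 0, 0], [0.05, 0.05, -0.02, 0, 0, 0], [0.07, 0.07, -0.02, 0, 0, 0], [0.08, 0.08, -0.02, 0, 0, 0], [0.085, 0.085, -0.02, 0, 0, 0], [0.085, 0.085, -0.02, 0, 0, 0], [0.085, 0.085, -0.02, 0, 0, 0]],
])

```text
clock: 16.53
ee_pos: [0.4929, -0.3737, 0.2335]
eef_rot: [[0.45, -0.893, -0.001], [-0.893, -0.45, 0.002], [-0.002, 0.0, -1.0]]
force: [-0.3, 0.6, 0.5]
gripper_width: 0.002
```

```bash
python3 - <<'E'
from cell import *
import cv2,numpy as np
o=get_obs();print(o['ee_pos'],o['clock'],o['force'])
for n in ['scene','side']:
    c=capture(n);p=np.load(n+'0.npz')['image'];cv2.imwrite(f'pics/end_{n}.png',c['image'][:,:,::-1])
    if n=='scene': k=cv2.absdiff(c['image'],p).max(2)
    boxes={'scene':{'start':(250,163,270,178),'red':(345,235,375,260),'amber':(310,170,338,218)},'side':{'start':(367,143,388,160),'red':(228,255,254,285),'amber':(350,198,384,252)}}[n]
    for b,(x0,y0,x1,y1) in boxes.items(): print(n,b,cv2.absdiff(c['image'],p)[y0:y1,x0:x1].mean().round(1))
E
```

```text
[ 0.49291295 -0.37371727  0.23354166] 16.5333 [-0.31339386  0.55209242  0.49795968]
scene start 2.5
scene red 3.0
scene amber 4.6
side start 3.3
side red 2.6
side amber 2.8
```

View pics/end_side.png

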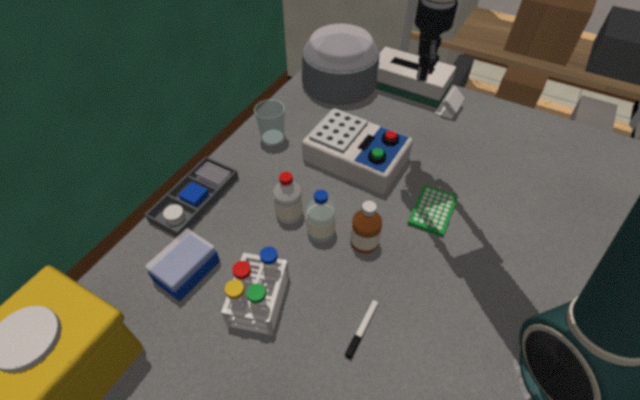

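View pics/end_scene.png

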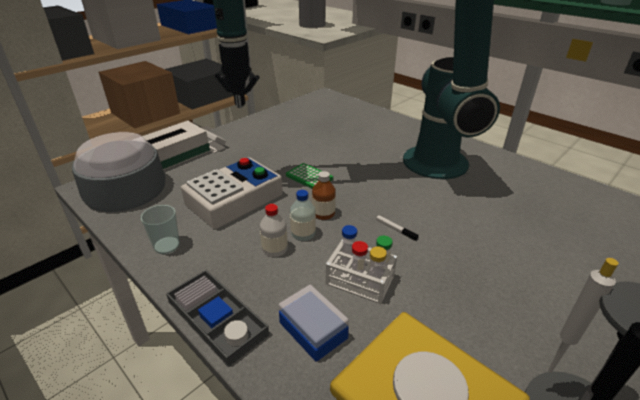

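Everything is where it was: red cap side (242,270), amber cap (369,209), green button back up at (377,155). The hand is clear, so I'm handing in.

```bash
python3 -c "
from cell import *
print(close_job())"
```

```text
the job is handed in; nothing more can be done
None
```

I did the point-and-check and pressed the start button, then handed the job in at about 16.6 s; `close_job()` gives no verdict.

- **Pointing:** with the fingers shut, the tips stayed about 2.5 cm above the middle of the red cap for about 3 s. They then did the same over the amber bottle's cap for about 2.7 s.
- **Start button:** I pressed it down until it stopped, after roughly 6 mm of travel. The force peaked at about 11 N, against the 25 N limit. I then released it and moved the hand clear.
- **Last checks:** the final pictures match the first ones at the red cap, the amber bottle and the start button, which is back up. By eye, the other tubes and bottles, the tip box, well plate, marker and stop button look unmoved. The tool force at the end was within noise.
- **Disagreements:** one side view seemed to show the fingers off the red cap. That turned out to be the near gripper knuckle. The wrist camera put the red cap 3–4 mm from my first estimate, within the 15 mm tolerance. The button top was about 3–4 mm higher than measured, judging by where contact began, so I went down in small steps and watched the force.

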